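# Slide the glue bottle home into its bench stall

## Task

Push the glue bottle that stands out on the open worktop across the bench into the empty wooden stall, until it stands upright and fully home against the stall's back. Push it gently and low on its body with the fingertips, so that it slides and never tips: do not grip, lift or knock it over. Leave the spare bottle in the other stall, the mug, the eraser and the roll of tape alone.

Things in the scene. Friction and masses are not known exactly. Their poses are not given: they have to be found in the camera images.
- glue_bottle: The bottle to push: yellow glue bottle with red spout, standing upright on the worktop, right of the stalls (less y). Round body 56 mm in diameter, 214 mm high with the spout; 0.3 to 0.65 kg. Slides if pushed below about 35 mm above the worktop, tips if pushed clearly higher: tilt the tool so the fingertips lead and nothing leans on its upper part. Origin: centre of its underside, z up.
- empty_stall: The empty stall: fixed U of brown wood, 34 mm high, no floor piece. Its mouth opens to its own -x, about world -y (within 15 degrees); push the bottle in along its +x. Bay 76 mm wide (y), 50 mm deep (x); cheeks 12 mm, back 20 mm thick. Origin on the worktop on the bay's centre line, 28 mm before the back's inner face, 22 mm inside the mouth: where the centre of a bottle fully home lies.
- spare_stall: The other, identical stall, with a spare bottle standing in it; same origin and axes. The two stalls lie side by side, at least 140 mm apart between centres; either may be the nearer to the robot.
- spare_bottle: Spare glue bottle, same kind as the one to push, standing loose in spare_stall. Origin at the centre of its underside. To be left alone.
- mug: Cream mug, 70 mm in diameter, 62 mm high, with a ring handle, standing loose beyond the stalls. Origin on its underside, 9 mm from the mug's axis toward the handle. To be left alone.
- eraser: Eraser in a blue sleeve, 24 x 55 x 13 mm, lying loose to the left of the stalls. Origin at the centre of its underside. To be left alone.
- masking_tape: Roll of masking tape lying flat, 105 mm across, 24 mm high, to the left beyond the stalls. Origin at the centre of its underside. To be left alone.

How it is judged:
By the outcome, as a careful person would: the job done as asked, in the order asked, and still so for the second after the job is handed in, with the robot touching nothing.
It also fails if it takes over 61 s, if anything falls off the work surface, if the arm or the gripper's body presses on something with over 40 N, if the wrist force passes 120 N, or if a joint passes its speed limit or range.

## Robot

A 6-joint arm with a two-finger parallel gripper is mounted at the origin on a cart in front of the work surface, level with it; the furniture and walls round the work are solid. World frame = base frame: x ahead of the robot, y to its left, z up, the work surface at z = 0. Lengths are in m, angles in rad, forces in N, time in s.
With the tool pointing down it reaches from about 0.375 to 0.925 m from the base axis. Payload 5.7 kg.
Tool frame: the origin (TCP) lies at the very end of the fingers, on their centre line; the grasp point (between the pads) lies 19 mm behind it; z points along the fingers, y is the direction in which the jaws open and shut (so a half turn about z gives the same grasp; the last joint's range is limited). The gripper opens to 88 mm and grips with 3 to 60 N. Pads are 20 mm wide; open, the fingers measure 115 mm over their backs; the gripper's body (75 mm by 178 mm) begins 61 mm behind the grasp point.
Start: joints at [1.079, 0.359, 1.51, -0, 1.272, -0.115], TCP at [0.221, 0.558, 0.223] pointing down, gripper open.
Joint ranges: [-2.97, 2.97], [-1.01, 2.36], [0.21, 2.38], [-0.96, 4.11], [0.2, 2.71], [-2.98, 2.98]. Speed limits (rad/s): [2.39, 2.39, 3.14, 3.14, 3.14, 3.14].

## Interface

Orientations are given as [roll, pitch, yaw] about the fixed x, y, z axes, in that order (R = Rz(yaw) Ry(pitch) Rx(roll)).
In Python, from bench import r gives the robot as it stands. Calls block until the motion is done:
- r.goto(position, orientation): joint-space move of the TCP to a pose.
- r.movel(position, rotation=None, velocity=0.15, force_limit=None): straight line of the TCP; rotation=None keeps the orientation; velocity is the mean speed in m/s. With force_limit (N) it stops when the force on the tool has changed by that much, and returns True; else False.
- r.move_joints(angles): joint-space move.
- r.open_gripper() and r.grasp(grip_force=None): open the fingers fully, or close them until they stop; grip_force is the grip in N (None keeps the last).
- r.wait(seconds).
- r.solve_ik(position, orientation): joint angles nearest the present ones, or None.
- r.state(): the state.
- r.snapshot(name): name is "scene" or "top" or "wrist"; returns a dict with "color" (420x560x3 uint8, red, green, blue), "depth" (420x560 float32, m along the optical axis (not along the pixel's ray), 0 where there is no reading), "camera_matrix" (3x3 intrinsics, pixels), "T" (4x4, takes a point from camera to world coordinates). Camera axes: x right, y down, z forward; pixel columns grow to the right and rows downward; lengths in m; the calibration is good to about 2 mm. A picture is of the moment at which its call begins.
A pose or a line that the arm cannot do raises r.PlanningError and nothing moves.
- r.sign_off(): hands the job in, once; it reports no verdict.
Trained networks look in the newest picture that a camera, given by its name, has taken for a name from the list of things; names that differ only in an ending like _2 or _b are one class to them, and where a whole thing is asked for, a point or a joint stands for the part that bears it (a point fixed in the world has none). Each returns a list of dicts, best first, with "conf" (0 to 1); they miss things now and then, are a little off and sometimes report something else, mostly with a low value. They report only what shows in the picture. A call takes as long as a camera call.
- r.boxes_of(camera, query): "at" ([x, y, z] in m, in world coordinates, good to about 4 mm: the middle of the surface that is visible of it).
- r.mark_of(camera, query): "at" ([x, y, z] in m, in world coordinates, good to about 4 mm: a listed point, or the origin of a listed thing).
The state is a dict: "clock": time; "joint_positions": joint angles; "qd": joint speeds; "joint_torque": joint torques, N m; "tcp_pos": TCP position; "ee_rot": TCP orientation; "contact_force": force on the tool from outside, world axes, zero at the start; "ft_torque": the same for the moment, N m; "grip_width": opening from 0.0 (shut) to 1.0 (fully open).
Only numpy, scipy, OpenCV 4.12 (cv2) and the standard library are available. Lean on these libraries where they do the work, as an engineer would, in place of code of your own. Each camera call takes 0.05 s, during which the arm holds its last target.

## Working session

There is one attempt and no reset: what is moved stays moved. The work goes in short steps, each a Python script; the robot and the scene stay as the last script left them, time stands still between calls to the robot, and variables do not carry over. Pictures are saved under pics/ and viewed, and the job is handed in when it is done.

```bash
ls; mkdir -p pics; python3 - <<'E'
from bench import r
import cv2,numpy as np
for c in ["scene","top"]:
    s=r.snapshot(c); cv2.imwrite(f"pics/{c}0.png",s["color"][:,:,::-1])
    for q in ["glue_bottle","empty_stall","spare_stall","spare_bottle","mug","eraser","masking_tape"]:
        print(c,q,[(np.round(d["at"],3),round(d["conf"],2)) for d in r.mark_of(c,q)])
print(r.state())
E
```

```text
pics
scene glue_bottle [(array([ 0.546, -0.209,  0.   ]), 0.63), (array([0.423, 0.27 , 0.001]), 0.55)]
scene empty_stall [(array([ 0.637,  0.133, -0.   ]), 0.97)]
scene spare_stall [(array([ 0.47 ,  0.113, -0.001]), 0.56)]
scene spare_bottle [(array([ 0.467,  0.106, -0.001]), 0.82)]
scene mug [(array([ 0.783,  0.182, -0.002]), 0.97)]
scene eraser [(array([0.426, 0.27 , 0.002]), 0.67)]
scene masking_tape [(array([ 0.631,  0.304, -0.002]), 0.73)]
top glue_bottle [(array([ 0.548, -0.211,  0.003]), 0.94)]
top empty_stall []
top spare_stall [(array([0.633, 0.305, 0.001]), 0.19)]
top spare_bottle [(array([0.465, 0.106, 0.001]), 0.97)]
top mug [(array([ 0.785,  0.18 , -0.002]), 0.84)]
top eraser [(array([0.42 , 0.268, 0.   ]), 0.9)]
top masking_tape [(array([0.629, 0.302, 0.004]), 0.66)]
{'clock': 0.8, 'joint_positions': array([ 1.07886170e+00,  3.58768226e-01,  1.51039578e+00,  2.01212904e-05,
        1.27250656e+00, -1.15110944e-01]), 'qd': array([ 0.00125447, -0.00046834, -0.00042284,  0.00044629, -0.00073395,
        0.00088434]), 'joint_torque': array([-1.46254584e-03, -5.15272880e+01, -2.71109068e+01,  6.75537251e-02,
        2.47108599e-02, -5.42155931e-05]), 'tcp_pos': array([0.22077379, 0.5578744 , 0.22264332]), 'ee_rot': array([-3.14151747e+00, -2.80538374e-05,  2.76476306e+00]), 'contact_force': array([-1.23611145, -0.60037026,  0.02653737]), 'ft_torque': array([-0.07655354, -0.01383146,  0.04030223]), 'grip_width': 0.9968170941149768}
```

View pics/scene0.png

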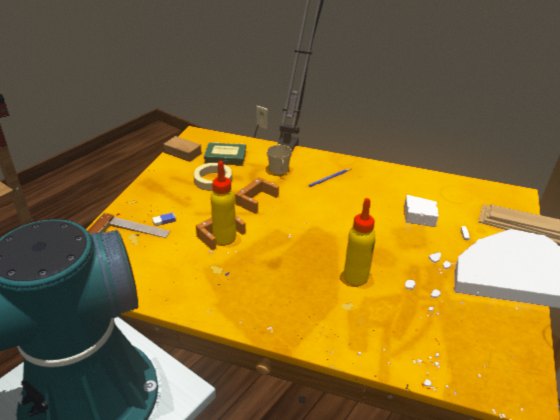

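View pics/top0.png

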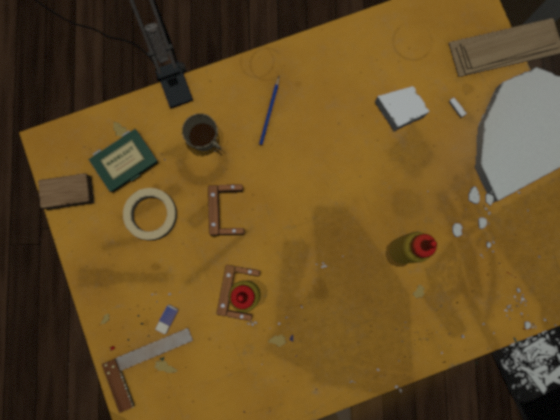

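The top view shows the empty stall at about (225,211), mouth to the right, the spare bottle's stall at (238,292), and the target bottle at (420,247). I'll measure the stall and the bottle from depth.

```bash
cat > h.py <<'E'
from bench import r
import cv2,numpy as np
def cloud(cam):
    s=r.snapshot(cam);d=s["depth"];K=s["camera_matrix"]
    v,u=np.mgrid[:d.shape[0],:d.shape[1]]
    P=np.stack([(u-K[0,2])*d/K[0,0],(v-K[1,2])*d/K[1,1],d],-1)
    W=P@s["T"][:3,:3].T+s["T"][:3,3]; W[d==0]=np.nan
    return s,W
E
python3 - <<'E'
from h import *
from scipy.optimize import minimize
for cam in ["top","scene"]:
    s,W=cloud(cam)
    print(cam,"cam pos",s["T"][:3,3].round(2),"K",s["camera_matrix"][0,0])
    for nm,c in [("empty",(.637,.133)),("spare",(.468,.11))]:
        m=(np.hypot(W[...,0]-c[0],W[...,1]-c[1])<.075)&(W[...,2]>.027)&(W[...,2]<.042)
        p=W[m]; 
        # template: U outline in stall frame; cost = outside distance^2 + coverage
        t=[]
        for x in np.arange(-.022,.048,.003):
            for y in np.arange(-.050,.0501,.003):
                if abs(y)>.038 or x>.028: t.append((x,y))
        t=np.array(t)
        from scipy.spatial import cKDTree
        pk=cKDTree(p[:,:2])
        def cost(q):
            a=q[2];R=np.array([[np.cos(a),-np.sin(a)],[np.sin(a),np.cos(a)]])
            T=t@R.T+q[:2]
            d1=pk.query(T)[0]; d2=cKDTree(T).query(p[:,:2])[0]
            return np.mean(np.minimum(d1,.015)**2)+np.mean(np.minimum(d2,.015)**2)
        best=min((minimize(cost,[c[0],c[1],np.pi/2+a],method="Nelder-Mead",options=dict(initial_simplex=[[c[0],c[1],np.pi/2+a],[c[0]+.01,c[1],np.pi/2+a],[c[0],c[1]+.01,np.pi/2+a],[c[0],c[1],np.pi/2+a+.1]])) for a in (-.2,-.1,0,.1,.2)),key=lambda o:o.fun)
        print(nm,len(p),best.x[:2].round(4),np.degrees(best.x[2]).round(1),np.sqrt(best.fun).round(4))
    m=(np.hypot(W[...,0]-.547,W[...,1]+.21)<.06)&(W[...,2]>.03)&(W[...,2]<.12)
    p=W[m]
    if len(p)>10:
        f=lambda q:np.mean(np.minimum(abs(np.hypot(p[:,0]-q[0],p[:,1]-q[1])-.028),.01)**2)
        o=minimize(f,[.547,-.21],method="Nelder-Mead",options=dict(initial_simplex=[[.547,-.21],[.557,-.21],[.547,-.2]]));print("bottle",o.x.round(4),o.fun**.5,len(p))
E
```

```text
top cam pos [0.5  0.05 1.05] K 514.9741233629602
empty 808 [0.6345 0.1307] 90.4 0.0016
spare 826 [0.4673 0.1092] 78.1 0.0022
bottle [ 0.5459 -0.211 ] 0.0005312654899386337 343
scene cam pos [-0.23 -0.58  0.82] K 527.6197995147432
empty 374 [0.6364 0.1276] 90.7 0.0022
spare 402 [0.4721 0.1062] 83.4 0.0116
bottle [ 0.5499 -0.2112] 0.001321840742539712 853
```

```bash
cat >> h.py <<'E'
from scipy.spatial.transform import Rotation as Rot
def ori(ang,t,s):
    d=np.array([np.cos(ang),np.sin(ang),0]); z=d*np.sin(t)+np.array([0,0,-np.cos(t)])
    y=s*np.array([-d[1],d[0],0]); x=np.cross(y,z)
    return Rot.from_matrix(np.stack([x,y,z],1)).as_euler("xyz")
E
python3 - <<'E'
from h import *
s,W=cloud("top")
m=(W[...,1]<-.25)&(W[...,1]>-.62)&(W[...,0]>.3)&(W[...,0]<.75)&(W[...,2]>.006)
v,u=np.nonzero(m); p=W[m]
for y in np.arange(-.62,-.25,.04):
    k=p[(p[:,1]>=y)&(p[:,1]<y+.04)]
    if len(k): print("y",y.round(2),"x",k[:,0].min().round(3),k[:,0].max().round(3),"zmax",k[:,2].max().round(3),len(k))
B=np.array([.547,-.211]);S=np.array([.635,.130])
M=S-np.array([np.cos(np.radians(90.5)),np.sin(np.radians(90.5))])*.09
a1=np.arctan2(*(M-B)[::-1]);print(np.degrees(a1),M)
d1=np.array([np.cos(a1),np.sin(a1)]);a2=np.radians(90.5);d2=np.array([np.cos(a2),np.sin(a2)])
for t in (35,40,45):
  for sg in (1,-1):
    print(t,sg)
    for P,a,z in [(B-d1*.085,a1,.4),(B-d1*.085,a1,.014),(M-d1*.036,a1,.014),(M-d2*.036,a2,.014),(S-d2*.036,a2,.014)]:
        q=r.solve_ik([*P,z],ori(a,np.radians(t),sg)); print(None if q is None else np.round(q,2))
E
```

```text
y -0.54 x 0.391 0.75 zmax 0.039 385
y -0.5 x 0.391 0.75 zmax 0.04 686
y -0.46 x 0.389 0.75 zmax 0.095 903
y -0.42 x 0.378 0.75 zmax 0.041 1119
y -0.38 x 0.368 0.75 zmax 0.07 507
y -0.34 x 0.444 0.662 zmax 0.069 191
y -0.3 x 0.745 0.745 zmax 0.006 1
70.52020194327741 [0.63578539 0.04000343]
35 1
[-0.94  0.39  1.2   0.52  1.89  2.62]
[-0.94  0.77  1.56  0.52  1.24  2.26]
[-0.47  0.7   1.75  0.78  0.94  2.46]
[-0.43  0.77  1.54  0.6   1.18  2.37]
[-0.3   0.75  1.6   0.66  1.1   2.43]
35 -1
[-0.94  0.39  1.2   0.52  1.89 -0.52]
[-0.94  0.77  1.56  0.52  1.24 -0.88]
[-0.47  0.7   1.75  0.78  0.94 -0.68]
[-0.43  0.77  1.54  0.6   1.18 -0.77]
[-0.3   0.75  1.6   0.66  1.1  -0.71]
40 1
[-0.98  0.42  1.2   0.58  1.92  2.6 ]
[-0.98  0.81  1.53  0.56  1.31  2.21]
[-0.51  0.74  1.76  0.86  1.    2.36]
[-0.46  0.81  1.52  0.65  1.25  2.32]
[-0.34  0.79  1.59  0.72  1.16  2.36]
40 -1
[-0.98  0.42  1.2   0.58  1.92 -0.54]
[-0.98  0.81  1.53  0.56  1.31 -0.93]
[-0.51  0.74  1.76  0.86  1.   -0.78]
[-0.46  0.81  1.52  0.65  1.25 -0.82]
[-0.34  0.79  1.59  0.72  1.16 -0.78]
45 1
[-1.    0.45  1.2   0.65  1.96  2.58]
[-1.    0.85  1.5   0.6   1.38  2.18]
[-0.55  0.77  1.76  0.92  1.05  2.27]
[-0.49  0.85  1.5   0.7   1.31  2.27]
[-0.37  0.83  1.58  0.77  1.22  2.3 ]
45 -1
[-1.    0.45  1.2   0.65  1.96 -0.56]
[-1.    0.85  1.5   0.6   1.38 -0.96]
[-0.55  0.77  1.76  0.92  1.05 -0.87]
[-0.49  0.85  1.5   0.7   1.31 -0.87]
[-0.37  0.83  1.58  0.77  1.22 -0.84]
```

```bash
python3 - <<'E'
from h import *
s,W=cloud("top")
m=(W[...,1]<-.25)&(W[...,1]>-.5)&(W[...,0]>.3)&(W[...,0]<.75)&(W[...,2]>.045)
v,u=np.nonzero(m)
for i in range(0,len(v),max(1,len(v)//15)): print(u[i],v[i],W[v[i],u[i]].round(3))
B=np.array([.547,-.211]);a1=np.radians(70.5);d1=np.array([np.cos(a1),np.sin(a1)])
P=B-d1*.057
for z in(.4,.014):print(r.solve_ik([*P,z],ori(a1,np.radians(30),-1)))
# go: raise, close, transit
r.grasp(10)
p=r.state()["tcp_pos"]; r.movel([p[0],p[1],.42],velocity=.3)
r.goto([*P,.40],ori(a1,np.radians(30),-1))
st=r.state();print(st["clock"],st["tcp_pos"],st["joint_positions"].round(2),st["grip_width"])
s=r.snapshot("scene");cv2.imwrite("pics/s1.png",s["color"][:,:,::-1])
E
```

```text
472 187 [ 0.662 -0.338  0.064]
476 189 [ 0.657 -0.345  0.066]
476 191 [ 0.653 -0.344  0.067]
468 193 [ 0.652 -0.333  0.056]
472 194 [ 0.648 -0.337  0.066]
473 195 [ 0.646 -0.339  0.065]
472 196 [ 0.645 -0.338  0.062]
469 197 [ 0.643 -0.332  0.063]
491 197 [ 0.641 -0.373  0.065]
488 198 [ 0.639 -0.367  0.066]
485 199 [ 0.638 -0.363  0.061]
476 200 [ 0.636 -0.343  0.066]
475 201 [ 0.634 -0.343  0.063]
476 202 [ 0.632 -0.344  0.065]
489 203 [ 0.63  -0.368  0.066]
488 212 [ 0.612 -0.365  0.065]
[-0.87094835  0.34272123  1.22716903  0.46212331  1.82741766 -0.46971121]
[-0.87094835  0.72157803  1.61343318  0.49425266  1.1410992  -0.81629482]
6.25 [ 0.52833659 -0.2639227   0.40013291] [-0.87  0.34  1.23  0.46  1.83 -0.47] 0.003255846644885704
```

View pics/s1.png

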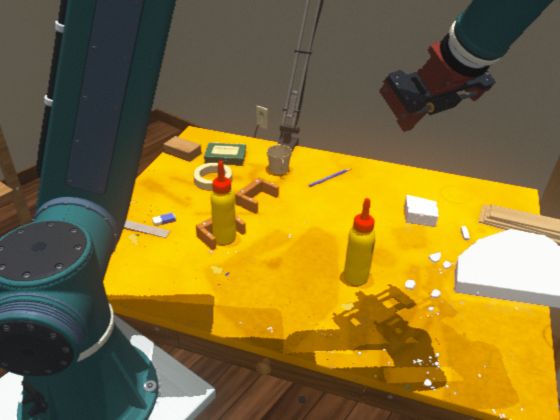

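The pictures show the arm hanging clear with the fingers shut, and the bottle at (360,250) undisturbed. Next I'll go down behind it and make the first push, then look.

```bash
python3 - <<'E'
from h import *
B=np.array([.547,-.211]);a1=np.radians(70.5);d1=np.array([np.cos(a1),np.sin(a1)])
P=B-d1*.052
r.goto([*P,.25],ori(a1,np.radians(30),-1))
print(r.movel([*P,.014],velocity=.12,force_limit=8), r.state()["tcp_pos"].round(4),r.state()["contact_force"].round(2))
s=r.snapshot("scene");cv2.imwrite("pics/s2.png",s["color"][:,:,::-1])
f0=r.state()["contact_force"]
P2=P+d1*.06
print(r.movel([*P2,.014],velocity=.04,force_limit=12),r.state()["tcp_pos"].round(4),(r.state()["contact_force"]-f0).round(2))
s=r.snapshot("scene");cv2.imwrite("pics/s3.png",s["color"][:,:,::-1])
for c in ("scene","top"):
  if c=="top": s=r.snapshot("top");cv2.imwrite("pics/t3.png",s["color"][:,:,::-1])
  print(c,[(np.round(d["at"],3),round(d["conf"],2)) for d in r.mark_of(c,"glue_bottle")])
print(r.state()["clock"])
E
python3 -c "
import cv2,numpy as np
a=[cv2.imread(f'pics/{n}.png') for n in('s2','s3','t3')]
cv2.imwrite('pics/c3.png',np.hstack([a[1][150:420,250:520],a[2][100:370,200:470]]))"
```

```text
False [ 0.5299 -0.2603  0.0145] [-0.49  0.39  0.5 ]
False [ 0.5496 -0.2034  0.014 ] [ 0.03 -1.06  0.02]
scene [(array([ 0.564, -0.17 , -0.002]), 0.56)]
top [(array([ 0.564, -0.169,  0.003]), 0.81)]
10.9667
```

View pics/c3.png

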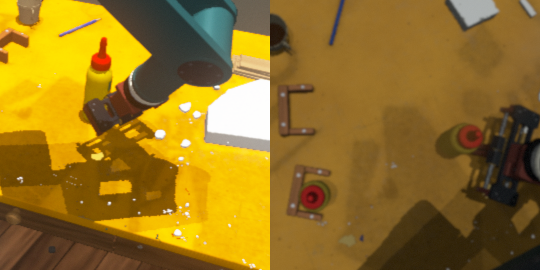

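The bottle slid about 45 mm and is still upright, with the fingertips low and the body clear of it. The networks put it at (0.564, -0.170), so I'll carry on.

```bash
cat >> h.py <<'E'
def bottle():
    out=[]
    for c in ("top","scene"):
        s,W=cloud(c)
        d=r.mark_of(c,"glue_bottle"); out.append([(np.round(e["at"],3),round(e["conf"],2)) for e in d])
        cv2.imwrite(f"pics/{c}_{r.state()['clock']:.1f}.png",s["color"][:,:,::-1])
    print(out, r.state()["tcp_pos"].round(4), round(r.state()["clock"],1))
E
python3 - <<'E'
from h import *
a1=np.radians(70.5);d1=np.array([np.cos(a1),np.sin(a1)])
M=np.array([.6358,.04])
p=r.state()["tcp_pos"][:2]; e=M-d1*.037
print(e,p)
mid=(p+e)/2
print(r.movel([*mid,.014],velocity=.05,force_limit=12));bottle()
print(r.movel([*e,.014],velocity=.05,force_limit=12));bottle()
E
ls pics
```

```text
[0.62344915 0.00512226] [ 0.54962203 -0.20344944]
False
[[(array([ 0.604, -0.065,  0.001]), 0.79)], [(array([ 0.601, -0.065, -0.004]), 0.58)]] [ 0.5865 -0.0993  0.014 ] 13.5
False
[[(array([0.638, 0.039, 0.   ]), 0.88)], []] [0.6234 0.005  0.014 ] 16.1
c3.png
s1.png
s2.png
s3.png
scene0.png
scene_13.5.png
scene_16.1.png
t3.png
top0.png
top_13.4.png
top_16.0.png
```

```bash
python3 - <<'E'
from h import *
from scipy.optimize import minimize
a1=np.radians(70.5);d1=np.array([np.cos(a1),np.sin(a1)])
p=r.state()["tcp_pos"][:2]
r.movel([*(p-d1*.03),.014],velocity=.1)
for c in ("top","scene"):
    s,W=cloud(c)
    cv2.imwrite(f"pics/{c}_b.png",s["color"][:,:,::-1])
    print(c,[(np.round(e["at"],3),round(e["conf"],2)) for e in r.mark_of(c,"glue_bottle")],[(np.round(e["at"],3),round(e["conf"],2)) for e in r.mark_of(c,"empty_stall")])
    m=(np.hypot(W[...,0]-.638,W[...,1]-.039)<.045)&(W[...,2]>.045)&(W[...,2]<.12);p=W[m]
    if len(p)>10:
        f=lambda q:np.mean(np.minimum(abs(np.hypot(p[:,0]-q[0],p[:,1]-q[1])-.028),.01)**2)
        o=minimize(f,[.638,.039],method="Nelder-Mead",options=dict(initial_simplex=[[.638,.039],[.648,.039],[.638,.029]]));print("bottle",o.x.round(4),o.fun**.5,len(p))
a,b=[cv2.imread(f"pics/{c}_b.png") for c in("top","scene")]
cv2.imwrite("pics/cb.png",np.hstack([cv2.resize(a[130:330,170:370],None,fx=2,fy=2),cv2.resize(b[100:300,170:370],None,fx=2,fy=2)]))
E
```

```text
top [(array([0.64 , 0.04 , 0.004]), 0.78)] []
bottle [0.6373 0.0383] 0.0003435082734755739 130
scene [(array([ 0.635,  0.04 , -0.002]), 0.97)] [(array([ 0.639,  0.133, -0.002]), 0.79)]
bottle [0.641  0.0371] 0.001687282614853918 464
```

View pics/cb.png

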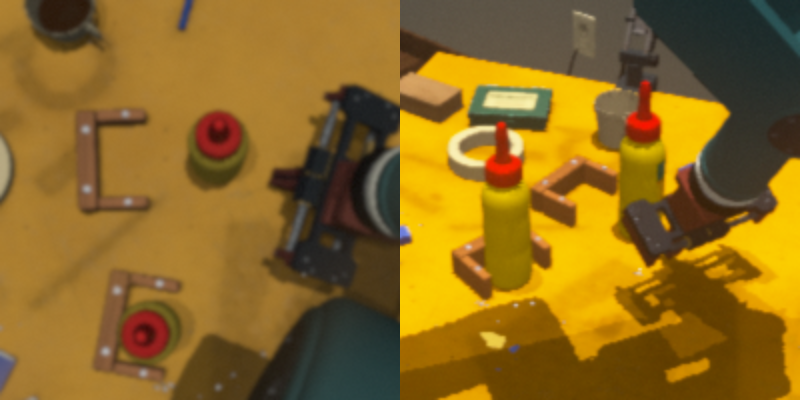

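The bottle stands upright in front of the mouth, within about 3 mm of the stall's centre line. In the top crop it is at (217,145) and the stall at (110,160). I'll realign the tool and push it in along the stall axis.

```bash
python3 - <<'E'
from h import *
a=np.radians(91.2);d=np.array([np.cos(a),np.sin(a)]);o=ori(a,np.radians(30),-1)
B=np.array([.638,.0383])
P=B-d*.058
p=r.state()["tcp_pos"]
r.movel([*P,.014],rotation=o,velocity=.05)
print(r.state()["tcp_pos"].round(4))
f0=r.state()["contact_force"]
E1=B-d*.037+d*.075
print(r.movel([*E1,.014],velocity=.04,force_limit=10),r.state()["tcp_pos"].round(4),(r.state()["contact_force"]-f0).round(2));bottle()
E2=E1+d*.03
print(r.movel([*E2,.014],velocity=.015,force_limit=7),r.state()["tcp_pos"].round(4),(r.state()["contact_force"]-f0).round(2));bottle()
s=r.snapshot("top");t=r.snapshot("scene")
cv2.imwrite("pics/cc.png",np.hstack([cv2.resize(x["color"][y:y+200,170:370,::-1],None,fx=2,fy=2) for x,y in((s,130),(t,100))]))
E
```

```text
[ 0.6385 -0.0192  0.0137]
False [0.6372 0.0762 0.014 ] [-0.38 -3.87  2.03]
[[], [(array([ 0.636,  0.115, -0.   ]), 0.89), (array([ 0.635,  0.136, -0.003]), 0.42)]] [0.6372 0.0762 0.014 ] 20.3
True [0.6369 0.0951 0.0137] [-0.74 -3.19  3.48]
[[(array([0.636, 0.133, 0.004]), 0.55)], [(array([ 0.636,  0.132, -0.003]), 0.86)]] [0.6368 0.095  0.0133] 21.7
```

View pics/cc.png

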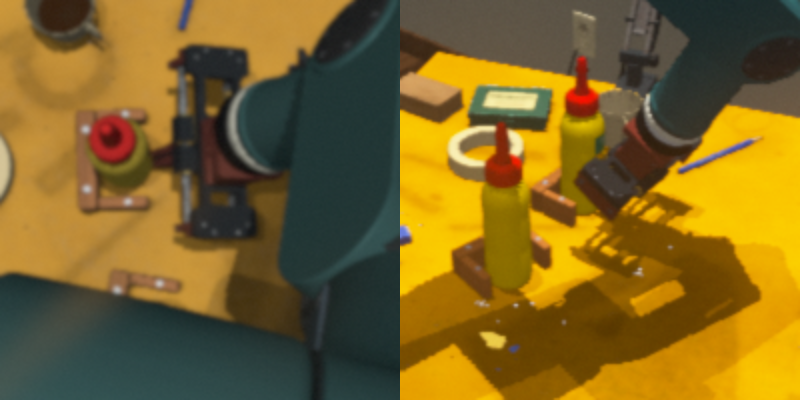

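```bash
python3 - <<'E'
from h import *
a=np.radians(91.2);d=np.array([np.cos(a),np.sin(a)])
p=r.state()["tcp_pos"][:2]
print(r.movel([*(p+d*.012),.014],velocity=.012,force_limit=14),r.state()["tcp_pos"].round(4),r.state()["contact_force"].round(2))
r.movel([*(p-d*.06),.016],velocity=.08)
p=r.state()["tcp_pos"]
r.movel([p[0],p[1]-.08,.30],velocity=.2)
r.goto([.50,-.25,.40],ori(np.radians(70),np.radians(30),-1))
from scipy.optimize import minimize
for c in("top","scene"):
    s,W=cloud(c)
    cv2.imwrite(f"pics/{c}_f.png",s["color"][:,:,::-1])
    for q in ["glue_bottle","empty_stall","spare_bottle","mug","eraser","masking_tape"]:
        print(c,q,[(np.round(e["at"],3),round(e["conf"],2)) for e in r.mark_of(c,q)])
    m=(np.hypot(W[...,0]-.636,W[...,1]-.131)<.045)&(W[...,2]>.045)&(W[...,2]<.14);p=W[m]
    if len(p)>10:
        f=lambda q:np.mean(np.minimum(abs(np.hypot(p[:,0]-q[0],p[:,1]-q[1])-.028),.01)**2)
        o=minimize(f,[.636,.131],method="Nelder-Mead",options=dict(initial_simplex=[[.638,.131],[.648,.131],[.638,.121]]));print("bottle",o.x.round(4),o.fun**.5,len(p))
a,b=[cv2.imread(f"pics/{c}_f.png") for c in("top","scene")]
cv2.imwrite("pics/cf.png",np.hstack([cv2.resize(a[130:330,170:370],None,fx=2,fy=2),cv2.resize(b[100:300,170:370],None,fx=2,fy=2)]))
print(r.state()["clock"])
E
```

```text
True [0.637  0.0951 0.0129] [-0.32 -3.    1.55]
top glue_bottle [(array([0.636, 0.13 , 0.003]), 0.95)]
top empty_stall []
top spare_bottle [(array([0.469, 0.105, 0.   ]), 0.91)]
top mug [(array([ 0.786,  0.186, -0.006]), 0.61)]
top eraser [(array([0.417, 0.268, 0.002]), 0.92)]
top masking_tape [(array([0.634, 0.301, 0.002]), 0.87)]
bottle [0.6375 0.1322] 0.0025873184613252856 386
scene glue_bottle [(array([0.635, 0.133, 0.   ]), 0.84), (array([0.635, 0.135, 0.001]), 0.63)]
scene empty_stall [(array([ 0.636,  0.131, -0.001]), 0.75)]
scene spare_bottle [(array([ 0.466,  0.105, -0.002]), 0.94)]
scene mug [(array([ 0.784,  0.184, -0.002]), 0.82)]
scene eraser [(array([0.424, 0.269, 0.002]), 0.5)]
scene masking_tape [(array([ 0.631,  0.305, -0.003]), 0.76)]
bottle [0.6403 0.1304] 0.0024772764341969727 739
26.5833
```

View pics/cf.png

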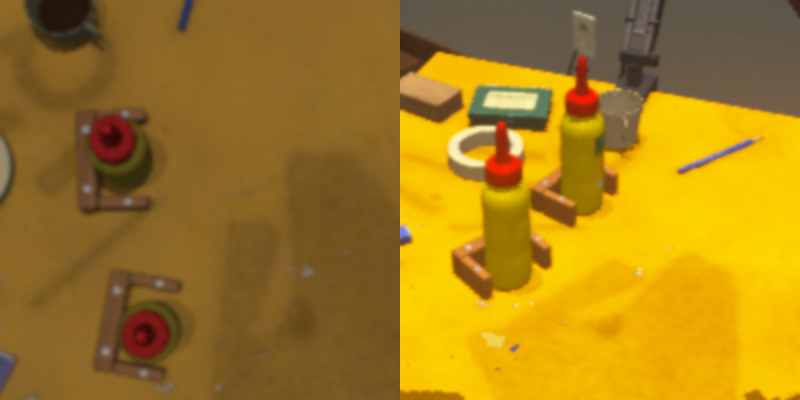

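Both views show the bottle upright in the stall, touching its back. A second press at 14 N moved it no further. I'll check for lean and for a gap at the back, then hand in.

```bash
python3 - <<'E'
from h import *
from scipy.optimize import minimize
for c in("top","scene"):
    s,W=cloud(c)
    for lo,hi in((.045,.07),(.07,.095),(.095,.12)):
        m=(np.hypot(W[...,0]-.638,W[...,1]-.131)<.045)&(W[...,2]>lo)&(W[...,2]<hi);p=W[m]
        if len(p)<10: continue
        f=lambda q:np.mean(np.minimum(abs(np.hypot(p[:,0]-q[0],p[:,1]-q[1])-.028),.01)**2)
        o=minimize(f,[.638,.131],method="Nelder-Mead",options=dict(initial_simplex=[[.638,.131],[.648,.131],[.638,.121]]));print(c,lo,o.x.round(4),round(o.fun**.5,4),len(p))
    m=(abs(W[...,0]-.635)<.05)&(W[...,1]>.14)&(W[...,1]<.2)&(W[...,2]>.027)&(W[...,2]<.04)
    print("back y range",np.percentile(W[m][:,1],[2,98]).round(4))
print("force",r.state()["contact_force"].round(2),r.state()["clock"])
r.sign_off()
E
```

```text
top 0.045 [0.6363 0.1311] 0.0004 38
top 0.07 [0.636  0.1311] 0.0004 63
top 0.095 [0.636  0.1311] 0.0004 55
back y range [0.1419 0.1779]
scene 0.045 [0.6402 0.1297] 0.0018 176
scene 0.07 [0.6398 0.1301] 0.0018 190
scene 0.095 [0.6399 0.1299] 0.0019 183
back y range [0.1419 0.1769]
force [-0.28 -0.82 -0.13] 26.6833
the job is handed in; nothing more can be done
```

The glue bottle is standing upright and fully home in the empty stall, and I handed the job in at about 27 s. I pushed it with the shut fingertips, about 20 mm above the worktop and with the tool tilted 30°. It went diagonally to the stall's centre line first, then straight in. I never gripped or lifted it.

**Fully home:** the bottle came to rest at (0.636, 0.131), and I had measured the home point at (0.6345, 0.1307). It stopped against the back, and a second press with a 14 N limit moved it no further.

**Upright:** fits to the bottle at three heights agreed within 0.5 mm, so it shows no lean.

**Other things:** the spare bottle, mug, eraser and tape were all found where they started, within a few mm, which is about the detector's error. The arm ended raised clear, touching nothing.

**Disagreements:**
- The scene camera puts the bottle about 4 mm further out in x than the top camera. It showed a similar offset before the push, and it does not affect how the bottle sits.
- The top camera's network never found the empty stall, so its position comes from my depth fit and the scene camera.

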